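# Dock a data logger and reset it with the pin tool

## Robot

A 6-joint arm with a two-finger parallel gripper is mounted at the origin on a cart in front of the work surface, level with it; the furniture and walls round the work are solid. World frame = base frame: x ahead of the robot, y to its left, z up, the work surface at z = 0. Lengths are in m, angles in rad, forces in N, time in s.
With the tool pointing down it reaches from about 0.35 to 0.85 m from the base axis. Payload 8.1 kg.
Tool frame: the origin (TCP) lies between the finger pads, 19 mm behind the fingertips; this is the grasp point; z points along the fingers, y is the line along which they close (so a half turn about z gives the same grasp; the last joint's range is limited). The gripper opens to 93 mm and grips with 3 to 60 N. Pads are 15 mm wide; open, the fingers measure 128 mm over their backs; the gripper's body (75 mm by 188 mm) begins 65 mm behind the grasp point.
Start: joints at [-1.365, 0.13, 1.488, -0, 1.523, -0.085], TCP at [0.172, -0.575, 0.237] pointing down, gripper open.
Joint ranges: [-2.96, 2.96], [-0.89, 2.26], [0.02, 2.5], [-1.34, 4.48], [0, 2.73], [-2.66, 2.66]. Speed limits (rad/s): [2.39, 2.39, 2.79, 3.14, 3.14, 3.14].

## Interface

Orientations are given as a rotation vector (axis times angle).
In Python, from plant import robot gives the robot as it stands.
- The arm moves only by the tool apply_moves, never from a script. Its arguments are lists of equal length, an entry for each row: "delta_pos": the shift along the tool's x, y, z in cm, a list of three; "twist": the turn about the tool's z in rad. A call has 1 to 8 rows; each row shifts and turns the commanded pose from where the row before left it, along the tool's axes as they then stand; what a row does not reach is not made up. A row lasts 1/8 s, in which the tool goes at most 62.5 mm and 10.7 degrees, less where a joint would pass 70% of its speed; a pose out of reach is approached as far as the arm can. A call with a gripper value outside its range is refused whole. "gripper" is the finger opening in cm, from 0 to 9.3, set as the call begins (left out, the last holds). The fingers move at their own pace and stop on an object; "squeeze" is the grip in N (left out, the last holds). Time passes only in rows, so rows that do not move let the fingers close. It gives the time, the measured TCP pose, the force, the opening and the grip force at its end, in the units of the state.
- robot.read_state(): the state, without advancing time (a new reading comes with each control period).
- robot.read_camera(name): name is "side" or "top"; returns a dict with "frame" (420x560x3 uint8, red, green, blue), "vertical_fov" (degrees; the focal length in pixels is half the picture's height over the tangent of half this angle, whatever the lens; pixels are square), "cx", "cy" (the principal point, pixels), "R" (3x3) and "t" (3): a world point X has camera coordinates R X + t. Camera axes: x right, y down, z forward; pixel columns grow to the right and rows downward; lengths in m; the calibration is good to about 2 mm. A picture is of the moment at which its call begins. There is no depth.
- robot.close_job(): hands the job in; it is judged then, once.
The state is a dict: "t": time; "q": joint angles; "dq": joint speeds; "joint_torque": joint torques, N m; "tool_pos": TCP position; "orientation": TCP orientation; "force": force on the tool from outside, world axes, zero at the start; "wrist_torque": the same for the moment, N m; "opening": finger opening in m; "gripper_force": force on a finger pad.
Only numpy, scipy, OpenCV 4.12 (cv2) and the standard library are available. Lean on these libraries where they do the work, as an engineer would, in place of code of your own. Each camera call takes 0.05 s, during which the arm holds its last target. There are 200 camera calls.

## Task

Lift the blanking cover out of the docking tray and stand it upright on a free spot of the mat, then put the loose data logger into the bay that this opens, level on the bay's floor and the same way round as its two neighbours. Then take the pin tool from its stand, press the logger's recessed button fully down with its tip, and put the tool back upright in its stand, collar resting on top. Do not press or dislodge the neighbours, and do not push the bottles or the solder reel about.

Things in the scene. Friction and masses are not known exactly. Their poses are not given: they have to be found in the camera images.
- loose_logger: grey data logger, a box 58 (own x) x 32 (y) x 45 (z) mm, 0.15 kg. Origin: centre of its underside; z up. On its top a 12 mm round recess with the button lies 14 mm from the centre toward -x, a dark display toward +x. Grip it by its two 32 mm wide end faces, 58 mm apart along x. This one stands on the mat, away from the dock
- loose_logger_hole (a point): centre of the mouth of the loose logger's button recess, in its top face, 45 mm above its underside
- loose_logger_button (a joint): travel of the loose logger's spring button, m: 0 up, 0.004 fully down; it springs back. Its face (9.6 mm across) lies 6 mm below the logger's top when up; fully down takes about 4 N
- docked_logger_a: grey data logger, a box 58 (own x) x 32 (y) x 45 (z) mm, 0.15 kg. Origin: centre of its underside; z up. On its top a 12 mm round recess with the button lies 14 mm from the centre toward -x, a dark display toward +x. Grip it by its two 32 mm wide end faces, 58 mm apart along x. This one is already in the dock, in one of the bays
- docked_logger_a_button (a joint): travel of that logger's button, m, 0 up
- docked_logger_b: grey data logger, a box 58 (own x) x 32 (y) x 45 (z) mm, 0.15 kg. Origin: centre of its underside; z up. On its top a 12 mm round recess with the button lies 14 mm from the centre toward -x, a dark display toward +x. Grip it by its two 32 mm wide end faces, 58 mm apart along x. Also already in the dock
- docked_logger_b_button (a joint): travel of that logger's button, m, 0 up
- dock: aluminium docking tray, 84 (x) x 144 (y) x 14 mm, fixed. Origin: centre of its underside. Three bays side by side along its y, 44 mm apart (centres at y = -44, 0, +44 mm); each takes one logger, long side along the dock's x. Bay floor 6 mm above the mat; ribs between bays reach 14 mm, front and back lips 12 mm. A bay is 40 mm wide and 66 mm long, 4 mm free all round a logger
- bay_plate: flat black contact plate with brass strips on the floor of the one bay without a logger, under the blanking cover at the start (50 x 26 x 1 mm, flush). Origin: centre of the bay floor, 6 mm above the mat; x and y parallel to the dock's. A docked logger's origin coincides with it, with the same x direction
- blank_cover: black blanking cover filling the bay without a logger at the start: a low base 58 (own x) x 32 (y) x 12 mm with an upright grip fin in its middle, 10 (x) x 24 (y) mm, from 12 to 41 mm above the underside. 0.06 kg, loose. Origin: centre of its underside
- stand: black block 50 x 40 mm, 50 mm tall, on a steel foot 84 x 64 mm, fixed. Origin: centre of its underside; a 12 mm square hole goes down its middle to 6 mm above the mat
- stand_hole (a point): centre of the mouth of the stand's hole, 50 mm above the mat
- pin_tool: upright pin tool, 104 mm long, 0.06 kg, in the stand's hole. Origin: the tip, at its lower end; z up along the tool. Steel pin 5 mm thick from 0 to 40 mm, a 22 mm round collar from 40 to 44 mm (its underside rests on the stand's top, so the tip is then 10 mm above the mat), a square 12 x 12 mm handle from 44 to 102 mm, sides parallel to its x and y
- pin_tool_tip (a point): the tip of the pin, same as the tool's origin
- ipa_bottle: bystander: spout bottle with blue cap behind the dock, 52 mm thick, 150 mm tall, origin centre of underside
- flux_bottle: bystander: spout bottle with red cap behind the stand, 48 mm thick, 132 mm tall, origin centre of underside
- solder_reel: bystander: black and white solder reel behind the loose logger, about 77 mm across, 42 mm tall, origin under its middle

How it is judged:
On the way, in this order (a step that is already met when the one before it is completed fails the run):
1. the blanking cover stands upright on the mat, let go (height (world z) of blank_cover between -0.004 and 0.004 m and angle between blank_cover's own z axis and vertical below 0.1 rad and contact force between the fingers and blank_cover below 0.1 N), for 0.2 s.
2. the loose logger stands on the floor of the opened bay, the right way round, and the fingers have let go (x of loose_logger in the frame of bay_plate between -0.006 and 0.006 m and y of loose_logger in the frame of bay_plate between -0.006 and 0.006 m and z of loose_logger in the frame of bay_plate below 0.003 m and angle between loose_logger's own z axis and vertical below 0.08 rad and x of loose_logger_hole in the frame of bay_plate below -0.005 m and contact force between the fingers and loose_logger below 0.1 N), for 0.2 s.
3. the pin tool's tip, in the recess, presses the logger's button down by more than 3 of its 4 mm (x of loose_logger in the frame of bay_plate between -0.006 and 0.006 m and y of loose_logger in the frame of bay_plate between -0.006 and 0.006 m and z of loose_logger in the frame of bay_plate below 0.003 m and angle between loose_logger's own z axis and vertical below 0.08 rad and x of loose_logger_hole in the frame of bay_plate below -0.005 m and value of joint loose_logger_button above 0.003 m and contact force between pin_tool and loose_logger above 0.5 N and horizontal distance between pin_tool_tip and loose_logger_hole below 0.007 m), for 0.1 s.
At the end, for the whole second after the job is handed in: Cover upright on the mat (4 mm, 0.1 rad). Logger centred in the opened bay (6 mm in x and y, 3 mm in height, 0.08 rad), button end to the dock's -x, button up (under 1 mm). Tool tip within 6 mm of its hole's axis, 5 to 14 mm above the mat, upright to 0.12 rad. Both under 0.02 m/s (x of loose_logger in the frame of bay_plate between -0.006 and 0.006 m and y of loose_logger in the frame of bay_plate between -0.006 and 0.006 m and z of loose_logger in the frame of bay_plate below 0.003 m and angle between loose_logger's own z axis and vertical below 0.08 rad and x of loose_logger_hole in the frame of bay_plate below -0.005 m and height (world z) of blank_cover between -0.004 and 0.004 m and angle between blank_cover's own z axis and vertical below 0.1 rad and value of joint loose_logger_button below 0.001 m and horizontal distance between pin_tool_tip and stand_hole below 0.006 m and z of pin_tool_tip in the frame of stand between 0.005 and 0.014 m and angle between pin_tool's own z axis and vertical below 0.12 rad and linear speed of each of loose_logger, pin_tool below 0.02 m/s); the robot touches nothing.
It fails at once if a docked neighbour is knocked out of place (more than 15 mm) (distance of any of docked_logger_a, docked_logger_b from where it was at the start of the episode above 0.015 m).
It fails at once if a neighbour's button is pressed (more than 2 mm) (value of joint any of docked_logger_a_button, docked_logger_b_button above 0.002 m).
It fails at once if a bottle or the solder reel is pushed away or tipped (more than 20 mm or 0.3 rad) (distance of any of ipa_bottle, flux_bottle, solder_reel from where it was at the start of the episode above 0.02 m or angle between any of ipa_bottle, flux_bottle, solder_reel's own z axis and vertical above 0.3 rad).
It also fails if it takes over 72 s, if anything falls off the work surface, if the arm or the gripper's body presses on something with over 40 N, if the wrist force passes 120 N, or if a joint passes its speed limit or range.

## Working session

There is one attempt and no reset: what is moved stays moved. The work goes in short steps, Python scripts to look and compute and a tool call to move; the robot and the scene stay as the last step left them, time stands still between calls to the robot, and variables do not carry over. Pictures are saved under pics/ and viewed, at most 11 in all, crops included, and the job is handed in when it is done.

Besides the shell and the picture viewer there is one more tool, called after ">>>" by a JSON object that holds its "name" and its "arguments", one argument or row to a line. apply_moves: Moves the arm, as the interface text tells. Its arguments: {"type":"object","properties":{"delta_pos":{"type":"array"},"twist":{"type":"array"},"gripper":{"type":"number"},"squeeze":{"type":"number"}},"required":["delta_pos","twist"]}

```bash
mkdir -p pics
python3 - <<'E'
from plant import robot
import cv2,numpy as np
s=robot.read_state(); print(s)
for n in ("side","top"):
    c=robot.read_camera(n); cv2.imwrite(f"pics/{n}0.png",c["frame"][:,:,::-1]); print(n,c["vertical_fov"],c["cx"],c["cy"],np.array(c["R"]).round(4).tolist(),c["t"])
    np.savez(f"{n}0.npz",**c)
E
```

```text
{'t': 0.0, 'q': array([-1.36542837e+00,  1.31135088e-01,  1.48927318e+00,  1.97748649e-05,
        1.52299023e+00, -8.54476958e-02]), 'dq': array([-0.00060192, -0.00019435,  0.00040532,  0.00069037, -0.00059135,
        0.00034614]), 'joint_torque': array([ 2.00401526e-03, -5.59846902e+01, -4.91761565e+01,  7.69107789e-02,
        3.53016669e-02, -1.47401961e-04]), 'tool_pos': array([ 0.17193276, -0.57428616,  0.23640634]), 'orientation': array([-3.10665457e+00, -4.54941247e-01,  1.38931956e-04]), 'force': array([ 0.22273227, -0.11999952,  0.73533923]), 'wrist_torque': array([ 0.01251431,  0.04230368, -0.01713187]), 'gripper_force': 0.0, 'opening': 0.09292079945428926}
side 48.076820199724494 277.8596707156422 211.86988250820775 [[-0.8835, -0.4683, -0.0023], [-0.2962, 0.5626, -0.7719], [0.3628, -0.6813, -0.6358]] [0.506788   0.26294651 0.84059878]
top 56.79317317639086 282.00726759988993 219.37563614809295 [[0.03, -0.9994, 0.0183], [-0.9863, -0.0326, -0.1615], [0.162, -0.0132, -0.9867]] [-0.07774428  0.5766131   0.87663158]
```

View pics/side0.png

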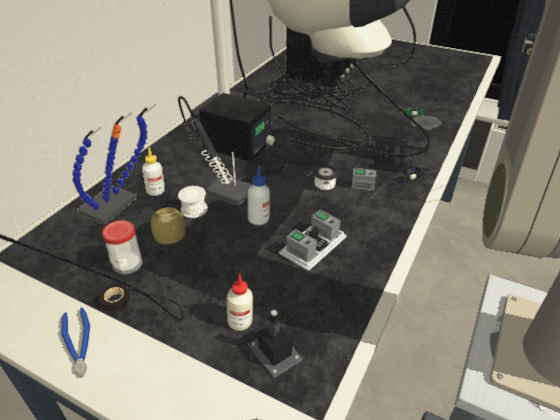

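View pics/top0.png

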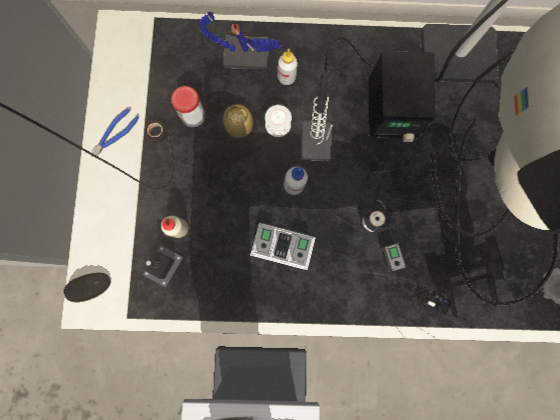

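Both views show the dock (top 283,246; side 313,243) with two loggers and the black cover in the middle bay. The loose logger is at top 395,257, and the stand with the tool at top 163,265 and side 276,340. The red and blue bottles and the reel stand behind them. I'll zoom in on these.

```bash
cat > h.py <<'E'
import numpy as np,cv2
class Cam:
    def __init__(s,c):
        s.f=c["frame"];s.R=np.array(c["R"]);s.t=np.array(c["t"]);s.cx=float(c["cx"]);s.cy=float(c["cy"])
        s.F=s.f.shape[0]/2/np.tan(np.radians(float(c["vertical_fov"]))/2); s.o=-s.R.T@s.t
    def ray(s,p): d=s.R.T@np.array([(p[0]-s.cx)/s.F,(p[1]-s.cy)/s.F,1]); return d/np.linalg.norm(d)
    def plane(s,p,z): d=s.ray(p); return s.o+d*(z-s.o[2])/d[2]
    def proj(s,X): q=s.R@np.array(X)+s.t; return np.array([s.cx+s.F*q[0]/q[2],s.cy+s.F*q[1]/q[2]])
def tri(a,pa,b,pb):
    d=np.c_[a.ray(pa),-b.ray(pb)]; k=np.linalg.lstsq(d,b.o-a.o,rcond=None)[0]
    A=a.o+k[0]*d[:,0];B=b.o-k[1]*d[:,1]; return (A+B)/2,np.linalg.norm(A-B)
def load(n): return Cam(np.load(n+".npz"))
def crop(c,x,y,w,h,k): return cv2.resize(c.f[y:y+h,x:x+w,::-1],None,fx=k,fy=k,interpolation=cv2.INTER_NEAREST)
E
python3 - <<'E'
from h import *
T,S=load("top0"),load("side0")
M=np.zeros((600,800,3),np.uint8)
def put(im,x,y): M[y:y+im.shape[0],x:x+im.shape[1]]=im
put(crop(T,246,218,72,54,5),0,0)      
put(crop(T,140,240,50,54,5),365,0)
put(crop(T,380,236,34,54,5),620,0)
put(crop(S,276,204,74,64,5),0,275)
put(crop(S,246,304,58,64,5),375,275)
put(crop(S,345,160,25,34,5),670,275)
cv2.imwrite("pics/m.png",M)
E
```

```text
(no output)
```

View pics/m.png

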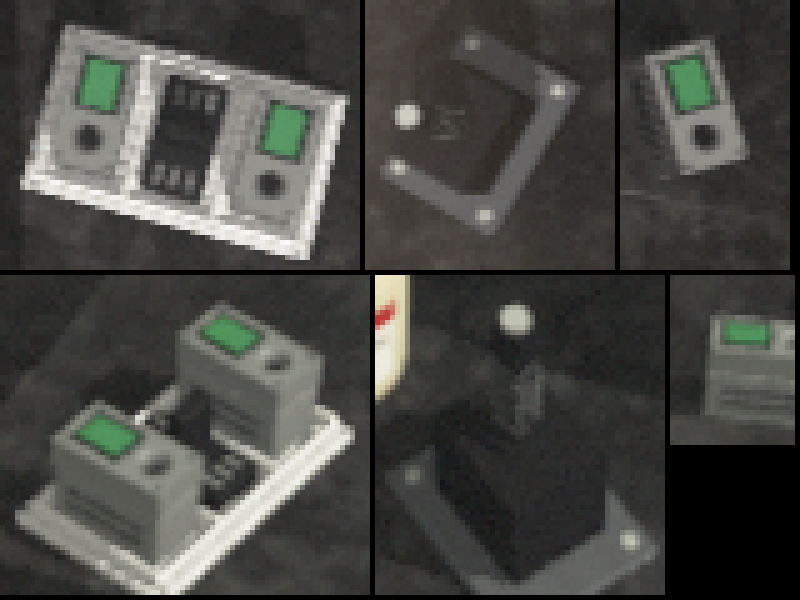

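The crops show green displays with the dark button recess on the robot's side (−x) for all three loggers. They also show the cover fin between the docked ones, the tool's white ball, and the stand's four foot screws. Next I'll measure these.

```bash
cat > meas.py <<'E'
from h import *
def blobs(m,amin):
    n,l,st,ce=cv2.connectedComponentsWithStats(m.astype(np.uint8)); return [(ce[i].round(2),st[i,4]) for i in range(1,n) if st[i,4]>=amin]
def green(c):
    f=c.f.astype(int); return [b for b in blobs((f[:,:,1]-f[:,:,0]>40)&(f[:,:,1]-f[:,:,2]>15),15)]
def wc(c,x,y,r,sign):  # intensity-weighted centroid, bright(+)/dark(-) spot near x,y
    g=c.f.astype(float).mean(2); 
    for _ in range(4):
        X,Y=int(round(x)),int(round(y)); p=g[Y-r:Y+r+1,X-r:X+r+1]*sign; yy,xx=np.mgrid[Y-r:Y+r+1,X-r:X+r+1]
        w=np.clip(p-(p.max()+np.median(p))/2,0,None); x,y=(w*xx).sum()/w.sum(),(w*yy).sum()/w.sum()
    return np.array([x,y])
E
python3 - <<'E'
from meas import *
T,S=load("top0"),load("side0")
P=lambda n,v:print(n,np.array(v).round(4).tolist())
G={n:green(c) for n,c in(("T",T),("S",S))}; print(G)
tops={"L":[(266,234),(302.5,244),(394,253)]}
# recess centres
rt=[(263.5,245.5),(300,254.5),(396.8,263)]; rs=[(307.5,297-0),(331.5,276.5),(369,176)]
rs=[(276+158/5,204+(467-275)/5),(276+278/5,204+(363-275)/5),(369,183)]
for a,b in zip(rt,rs):
    pa=wc(T,*a,3,-1)
    pb=wc(S,*b,2,-1); X,e=tri(T,pa,S,pb); P("recess",[*pa,*pb,*X,e]); P(" planes",[T.plane(pa,.051),T.plane(pa,.045)])
b=(wc(T,140+42/5,240+117/5,4,1),wc(S,246+140/5,304+45/5,4,1)); P("ball",[*b[0],*b[1]]); P("X",tri(T,b[0],S,b[1])[0])
sc=[(140+108/5,240+44/5),(140+193/5,240+90/5),(140+33/5,240+168/5),(140+120/5,240+215/5)]
for p in sc: q=wc(T,*p,2,1); P("screw",[*q,*T.plane(q,.006)])
for p in[(246+37/5,304+201/5),(246+255/5,304+265/5)]: q=wc(S,*p,2,1); P("screwS",[*q,*S.plane(q,.006)])
# dock rect
from math import degrees
m=np.zeros(T.f.shape[:2],np.uint8); m[210:280,240:325]=(T.f[210:280,240:325].mean(2)>90)
c=max(cv2.findContours(m,0,2)[0],key=cv2.contourArea); bx=cv2.boxPoints(cv2.minAreaRect(c)); 
for p in bx: P("dock",[*p,*T.plane(p,.012)])
# loose top face
m=np.zeros(T.f.shape[:2],np.uint8); r=T.f[236:278,380:412]; m[236:278,380:412]=(r.mean(2)>100)
print(np.round(r.mean(2)[::3,::2]).astype(int))
E
```

```text
{'T': [(array([399.9 , 124.33]), np.int32(58)), (array([265.63, 234.38]), np.int32(63)), (array([302.47, 243.71]), np.int32(62)), (array([393.56, 252.28]), np.int32(64))], 'S': [(array([419.89, 112.17]), np.int32(18)), (array([259.58, 127.88]), np.int32(69)), (array([360.03, 171.35]), np.int32(31)), (array([321.77, 215.33]), np.int32(43)), (array([297.25, 235.49]), np.int32(51))]}
recess [263.3655, 245.0964, 306.8565, 242.3541, 0.5146, -0.018, 0.0457, 0.0035]
 planes [[0.5157, -0.0177, 0.051], [0.5163, -0.0175, 0.045]]
recess [299.4712, 254.3757, 330.6413, 221.9746, 0.4955, -0.1036, 0.0458, 0.0033]
 planes [[0.4967, -0.1028, 0.051], [0.4971, -0.1032, 0.045]]
recess [396.3363, 262.6873, 368.1304, 184.8116, 0.4866, -0.3481, -0.006, 0.0026]
 planes [[0.4844, -0.3301, 0.051], [0.4847, -0.3319, 0.045]]
ball [147.9792, 262.5699, 273.5922, 312.1829]
X [0.4628, 0.2268, 0.1129]
screw [161.0426, 248.3559, 0.5041, 0.2332, 0.006]
screw [178.0, 257.7015, 0.4827, 0.1904, 0.006]
screw [146.223, 273.0971, 0.4432, 0.2641, 0.006]
screw [163.5066, 282.5407, 0.422, 0.2207, 0.006]
screwS [253.1152, 343.6
[... 513 characters left out ...]
 101  38  39  38  46  45  39]
 [ 56  58  63 123  93  69  85 109  71 140  53  46  40  41  47  43]
 [ 64  60  59 107 110  91 109 109  96 110 106  42  43  41  45  50]
 [ 70  54  57  66 141  63 109 110 108  72 139  47  46  49  55  48]
 [ 61  56  50  64 109 110  89  88  77 110 142 111  54  49  43  45]
 [ 54  55  53  58  60 143 143 140 136 137 144 141  47  43  45  48]
 [ 52  56  49  55  65 115 143  99  40  48 125 143 110  44  45  44]
 [ 53  56  58  59  62  72 145 142 124 130 144 137 107  51  46  44]
 [ 60  54  52  60  64  64  94 120 134  92  44  45  56  51  47  49]
 [ 59  61  54  60  54  54  55  52  50  42  44  47  48  50  53  51]
 [ 59  59  62  76  74  61  59  66  50  48  47  49  45  49  42  44]]
```

Run:
```python
from meas import *
T,S=load("top0"),load("side0")
P=lambda n,v:print(n,np.array(v).round(4).tolist())
m=np.zeros(T.f.shape[:2],np.uint8); m[236:278,380:412]=T.f[236:278,380:412].max(2)>84
m=cv2.morphologyEx(m,3,np.ones((3,3)),iterations=2)
c=max(cv2.findContours(m,0,2)[0],key=cv2.contourArea); w=np.array([T.plane(p[0],.045)[:2] for p in c])
r=cv2.minAreaRect((w*1000).astype(np.float32)); print("loose mm",r)
for n,c,z in(("T",T,.045),("S",S,.045)):
    for p,a in green(c): P(n+" green",[*c.plane(p,z),*c.plane(p,.051)])
gT,gS=[g[0] for g in green(T)],[g[0] for g in green(S)]
for i,j in((1,4),(2,3),(3,2)): X,e=tri(T,gT[i],S,gS[j]); P("tri green",[*X,e])
f=T.f.astype(int); 
for n,mm in(("blue",f[:,:,2]-f[:,:,0]>50),("red",f[:,:,0]-f[:,:,1]>80)):
    for p,a in blobs(mm,20): P(n,[*p,a,*T.plane(p,.14)])
print("reel",T.plane((377,218),.042), "cable?",T.plane((345,272),0))
for X in([.44,.085,0],[.42,-.22,0]): print(T.proj(X),S.proj(X))
```

```text
loose mm ((498.4844665527344, -328.4837646484375), (58.4207649230957, 34.254154205322266), 17.995643615722656)
T green [0.8296, -0.347, 0.045, 0.827, -0.345, 0.051]
T green [0.5419, -0.0219, 0.045, 0.5412, -0.022, 0.051]
T green [0.5225, -0.1097, 0.045, 0.5219, -0.1093, 0.051]
T green [0.5091, -0.3258, 0.045, 0.5085, -0.3239, 0.051]
S green [0.4538, -0.7187, 0.045, 0.4518, -0.7067, 0.051]
S green [0.8473, -0.4012, 0.045, 0.8419, -0.392, 0.051]
S green [0.5056, -0.3257, 0.045, 0.5032, -0.3171, 0.051]
S green [0.5214, -0.117, 0.045, 0.5188, -0.1103, 0.051]
S green [0.541, -0.0292, 0.045, 0.5382, -0.0232, 0.051]
tri green [0.5396, -0.0225, 0.0513, 0.0031]
tri green [0.5203, -0.1097, 0.0512, 0.0033]
tri green [0.5076, -0.3265, 0.0441, 0.0033]
blue [210.24, 31.28, 231.0, 0.9989, 0.1209, 0.14]
blue [242.76, 41.76, 94.0, 0.9755, 0.0446, 0.14]
blue [264.85, 44.07, 263.0, 0.9719, -0.0065, 0.14]
blue [231.65, 47.42, 26.0, 0.9602, 0.0694, 0.14]
blue [116.98, 128.81, 350.0, 0.7539, 0.3115, 0.14]
blue [297.18, 173.37, 92.0, 0.6664, -0.0884, 0.14]
red [184.57, 98.92, 557.0, 0.8299, 0.1682, 0.14]
red [168.04, 224.24, 110.0, 0.5452, 0.1832, 0.14]
reel [ 0.59058721 -0.28800636  0.042     ] cable? [ 0.46076758 -0.2187912   0.        ]
[220.67350512 276.75559575] [316.94066362 302.02623677]
[345.43185198 288.86576307] [376.20852051 217.9612568 ]
```

>>> {"name": "apply_moves", "arguments": {
  "delta_pos": [
    [2.99,-2.44,0],
    [2.99,-2.44,0],
    [2.99,-2.44,0],
    [2.99,-2.44,0],
    [2.99,-2.44,0],
    [2.99,-2.44,0],
    [2.99,-2.44,0],
    [2.99,-2.44,0]
  ],
  "twist": [0,0,0,0,0,0,0,0],
  "gripper": 4.0,
  "squeeze": 20
}}

```text
t: 1.1
tool_pos: [0.3456, -0.318, 0.2371]
orientation: [-3.108, -0.455, 0.0]
force: [0.4, -1.0, -0.0]
opening: 0.0402
gripper_force: 0.0
```

>>> {"name": "apply_moves", "arguments": {
  "delta_pos": [
    [2.99,-2.44,0],
    [2.99,-2.44,0],
    [2.99,-2.44,0],
    [2.99,-2.44,0],
    [2.99,-2.44,0],
    [2.99,-2.44,0],
    [2.99,-2.44,0],
    [2.99,-2.44,0]
  ],
  "twist": [0,0,0,0,0,0,0,0]
}}

```text
t: 2.1
tool_pos: [0.5188, -0.0624, 0.237]
orientation: [-3.108, -0.455, 0.001]
force: [0.4, -0.2, 0.6]
opening: 0.0399
gripper_force: 0.0
```

>>> {"name": "apply_moves", "arguments": {
  "delta_pos": [
    [0,0,1.5],
    [0,0,1.5],
    [0,0,1.5],
    [0,0,1.5],
    [0,0,1.5],
    [0,0,1.5],
    [0,0,1.5],
    [0,0,1.5]
  ],
  "twist": [-0.1325,-0.1325,-0.1325,-0.1325,-0.1325,-0.1325,-0.1325,-0.1325]
}}

```text
t: 3.1
tool_pos: [0.518, -0.0635, 0.1165]
orientation: [-2.447, -1.969, 0.001]
force: [-0.1, -0.5, 0.4]
opening: 0.0399
gripper_force: 0.0
```

>>> {"name": "apply_moves", "arguments": {
  "delta_pos": [
    [0,0,1.9],
    [0,0,1.9],
    [0,0,1.9],
    [0,0,1.9],
    [0,0,0]
  ],
  "twist": [0,0,0,0,0]
}}

```text
t: 3.72
tool_pos: [0.5168, -0.0633, 0.0392]
orientation: [-2.45, -1.962, 0.004]
force: [-0.6, -1.0, -0.0]
opening: 0.0402
gripper_force: 0.0
```

>>> {"name": "apply_moves", "arguments": {
  "delta_pos": [
    [0,0,0],
    [0,0,0],
    [0,0,0],
    [0,0,0],
    [0,0,0]
  ],
  "twist": [0,0,0,0,0],
  "gripper": 0.5
}}

```text
t: 4.35
tool_pos: [0.5189, -0.0637, 0.0421]
orientation: [2.451, 1.964, 0.001]
force: [0.3, -0.4, 4.8]
opening: 0.0097
gripper_force: 20.0
```

Run:
```python
from plant import robot
from h import *
import numpy as np
s=robot.read_state(); print(s["tool_pos"],s["opening"],s["gripper_force"],s["force"])
c=robot.read_camera("side"); np.savez("side1.npz",**c); cv2.imwrite("pics/g1.png",crop(Cam(c),250,170,120,110,5))
```

```text
[ 0.51889072 -0.06374224  0.04206443] 0.009748512742406786 20.001287162303925 [ 0.30686625 -0.44281838  4.83029413]
```

View pics/g1.png

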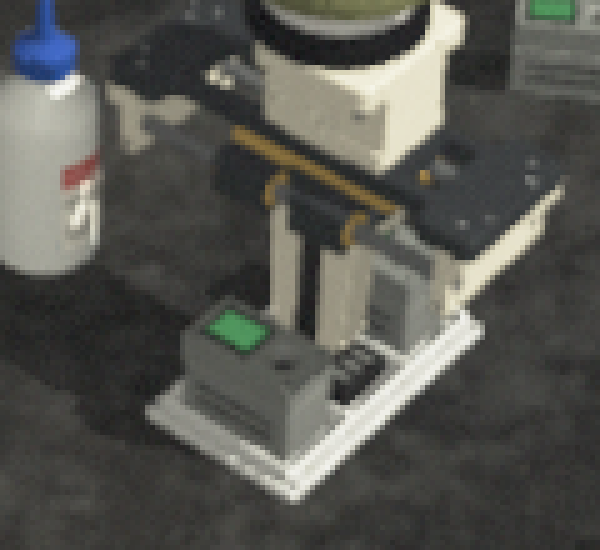

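The side crop shows the fingers closed on the fin between the two docked loggers, with clear space around them (fingers at about 320,290 in the crop). Next I lift and carry the cover to the clear mat between the dock and the stand.

>>> {"name": "apply_moves", "arguments": {
  "delta_pos": [
    [0,0,-1],
    [0,0,-2],
    [0,0,-3],
    [0,0,-3],
    [2.59,-2.09,0],
    [2.59,-2.09,0],
    [2.59,-2.09,0],
    [2.59,-2.09,0]
  ],
  "twist": [0,0,0,0,0,0,0,0]
}}

```text
t: 5.4
tool_pos: [0.4588, 0.0566, 0.1317]
orientation: [-2.452, -1.964, -0.0]
force: [-0.2, -0.1, -0.2]
opening: 0.0097
gripper_force: 20.0
```

>>> {"name": "apply_moves", "arguments": {
  "delta_pos": [
    [2.59,-2.09,0],
    [0,0,2.5],
    [0,0,2.5],
    [0,0,1.5],
    [0,0,0.5],
    [0,0,0]
  ],
  "twist": [0,0,0,0,0,0]
}}

```text
t: 6.15
tool_pos: [0.4449, 0.0855, 0.0617]
orientation: [-2.452, -1.964, 0.0]
force: [0.2, -0.3, -0.4]
opening: 0.01
gripper_force: 20.0
```

Run:
```python
from plant import robot
from h import *
s=robot.read_state(); print(s["tool_pos"],s["opening"],s["gripper_force"],s["force"])
c=robot.read_camera("side"); np.savez("side2.npz",**c); cv2.imwrite("pics/g2.png",crop(Cam(c),240,200,120,120,5))
```

```text
[0.44488503 0.08545354 0.06169565] 0.010046726565441316 19.99994695186615 [ 0.19974731 -0.31703394 -0.41124744]
```

View pics/g2.png

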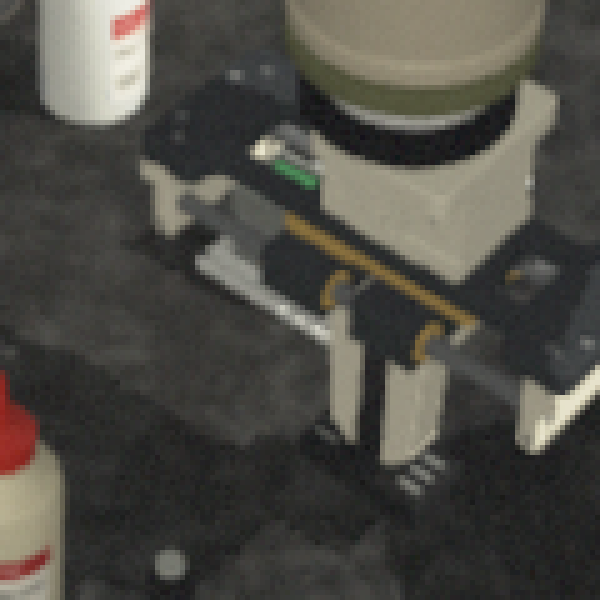

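The cover hangs level in the fingers over clear mat (crop 380,470). I lower it to the mat.

>>> {"name": "apply_moves", "arguments": {
  "delta_pos": [
    [0,0,1.2],
    [0,0,0.8],
    [0,0,0.3],
    [0,0,0.2],
    [0,0,0.1],
    [0,0,0]
  ],
  "twist": [0,0,0,0,0,0]
}}

```text
t: 6.95
tool_pos: [0.4449, 0.0856, 0.036]
orientation: [2.452, 1.964, 0.0]
force: [-2.9, 0.7, 5.4]
opening: 0.0098
gripper_force: 20.0
```

>>> {"name": "apply_moves", "arguments": {
  "delta_pos": [
    [0,0,0],
    [0,0,0],
    [0,0,0],
    [0,0,-0.5],
    [0,0,-1.5],
    [0,0,-3],
    [0,0,-4]
  ],
  "twist": [0,0,0,0,0,0,0],
  "gripper": 3.0
}}

```text
t: 7.82
tool_pos: [0.4441, 0.0855, 0.1267]
orientation: [-2.451, -1.964, 0.001]
force: [1.1, -0.5, 0.0]
opening: 0.0303
gripper_force: 0.0
```

>>> {"name": "apply_moves", "arguments": {
  "delta_pos": [
    [-3.57,1.29,0],
    [-3.57,1.29,0],
    [-3.57,1.29,0],
    [-3.57,1.29,0],
    [-3.57,1.29,0],
    [-3.57,1.29,0],
    [-3.57,1.29,0],
    [-3.57,1.29,0]
  ],
  "twist": [0,0,0,0,0,0,0,0],
  "gripper": 7.0
}}

```text
t: 8.82
tool_pos: [0.4835, -0.2172, 0.1269]
orientation: [2.451, 1.963, 0.001]
force: [-0.5, -0.2, 1.0]
opening: 0.0701
gripper_force: 0.0
```

>>> {"name": "apply_moves", "arguments": {
  "delta_pos": [
    [-3.57,1.29,0],
    [-3.57,1.29,0],
    [-3.57,1.29,0],
    [0,0,0],
    [0,0,0],
    [0,0,0],
    [0,0,0],
    [0,0,0]
  ],
  "twist": [0,0,0,-0.128,-0.128,-0.128,-0.128,0]
}}

```text
t: 9.82
tool_pos: [0.4978, -0.3288, 0.1266]
orientation: [1.875, 2.519, 0.0]
force: [0.2, 0.0, 0.5]
opening: 0.0697
gripper_force: 0.0
```

Run:
```python
from plant import robot
from h import *
s=robot.read_state(); print(s["tool_pos"],s["opening"],s["orientation"],s["force"])
M=np.zeros((600,800,3),np.uint8)
for n,(x,y,w,h,k),(X,Y) in(("side",(250,200,133,120,3),(0,0)),("side",(320,120,100,100,4),(400,0)),("top",(180,215,130,66,3),(0,400)),("top",(340,215,110,66,3),(400,400))):
    c=robot.read_camera(n); np.savez(n+"3.npz",**c); i=crop(Cam(c),x,y,w,h,k); M[Y:Y+i.shape[0],X:X+i.shape[1]]=i[:600-Y,:800-X]
cv2.imwrite("pics/g3.png",M)
```

```text
[ 0.49778853 -0.32884388  0.12660177] 0.06965016121129727 [1.87499830e+00 2.51939197e+00 1.40178257e-05] [0.17223462 0.00468613 0.4989456 ]
```

View pics/g3.png

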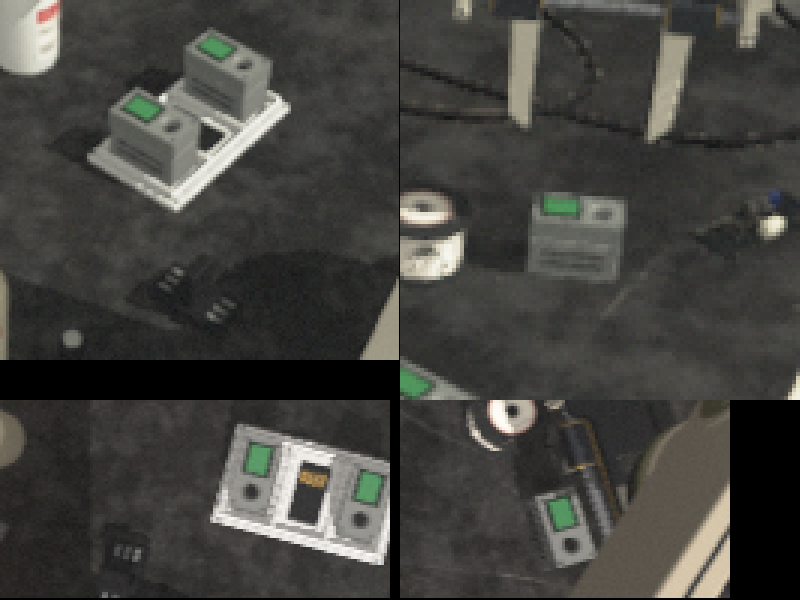

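The cover stands upright on the mat (crop 185,285) and the bay is open, with the plate visible (310,490). The fingers are lined up over the loose logger (crop 575,235), with the reel clear to its left.

>>> {"name": "apply_moves", "arguments": {
  "delta_pos": [
    [0,0,2.5],
    [0,0,2.5],
    [0,0,2],
    [0,0,1.5],
    [0,0,1.0],
    [0,0,0]
  ],
  "twist": [0,0,0,0,0,0]
}}

```text
t: 10.78
tool_pos: [0.4972, -0.3284, 0.0297]
orientation: [-1.874, -2.52, -0.0]
force: [-0.6, 0.6, 0.1]
opening: 0.0703
gripper_force: 0.0
```

>>> {"name": "apply_moves", "arguments": {
  "delta_pos": [
    [0,0,0],
    [0,0,0],
    [0,0,0],
    [0,0,0],
    [0,0,0]
  ],
  "twist": [0,0,0,0,0],
  "gripper": 5.3,
  "squeeze": 25
}}

```text
t: 11.4
tool_pos: [0.4981, -0.3291, 0.0314]
orientation: [1.874, 2.52, -0.0]
force: [-0.0, 0.4, 5.9]
opening: 0.058
gripper_force: 25.0
```

Run:
```python
from plant import robot
from meas import *
s=robot.read_state(); print(s["tool_pos"],s["opening"],s["orientation"],s["force"])
# plate: dark region in open bay, top view before
T=load("top3"); S=load("side3")
f=T.f.astype(int)
m=np.zeros(f.shape[:2],np.uint8); m[228:262,274:295]=(f[228:262,274:295].max(2)<70)|((f[:,:,0]-f[:,:,2])[228:262,274:295]>50)
m=cv2.morphologyEx(m,3,np.ones((3,3))); n,l,st,ce=cv2.connectedComponentsWithStats(m)
i=1+st[1:,4].argmax(); c=cv2.findContours((l==i).astype(np.uint8),0,2)[0][0]
print(st[i],cv2.minAreaRect(np.array([T.plane(p[0],.006)[:2]*1000 for p in c],np.float32)),T.plane(ce[i],.006))
```

```text
[ 0.49806912 -0.32914704  0.03142125] 0.05804626548407751 [ 1.87362771e+00  2.51974744e+00 -1.77097088e-04] [-0.01882962  0.37425499  5.86394359]
[277 236  13  20 166] ((520.7841796875, -64.00484466552734), (22.016817092895508, 45.77440643310547), 75.68994140625) [ 0.52074248 -0.06387401  0.006     ]
```

>>> {"name": "apply_moves", "arguments": {
  "delta_pos": [
    [0,0,-1],
    [0,0,-2.5],
    [0,0,-3],
    [0,0,-2.5],
    [3.54,1.39,0],
    [3.54,1.39,0],
    [3.54,1.39,0],
    [3.54,1.39,0]
  ],
  "twist": [0,0,0,0,0,0,0,0]
}}

```text
t: 12.4
tool_pos: [0.5097, -0.1757, 0.1206]
orientation: [-1.875, -2.521, -0.0]
force: [0.2, 0.1, -1.0]
opening: 0.0582
gripper_force: 25.0
```

>>> {"name": "apply_moves", "arguments": {
  "delta_pos": [
    [3.54,1.39,0],
    [3.54,1.39,0],
    [3.54,1.39,0],
    [0,0,0],
    [0,0,0],
    [0,0,0],
    [0,0,0],
    [0,0,0]
  ],
  "twist": [0,0,0,0.1275,0.1275,0.1275,0.1275,0]
}}

```text
t: 13.4
tool_pos: [0.5191, -0.0632, 0.1206]
orientation: [-2.449, -1.967, 0.0]
force: [-0.2, 1.0, -2.7]
opening: 0.058
gripper_force: 25.0
```

Run:
```python
from plant import robot
from meas import *
s=robot.read_state(); print(s["tool_pos"],s["opening"],s["orientation"],s["force"])
M=np.zeros((600,800,3),np.uint8)
for n,(x,y,w,h,k),(X,Y) in(("side",(250,160,130,120,5),(0,0)),):
    c=robot.read_camera(n); np.savez(n+"4.npz",**c); i=crop(Cam(c),x,y,w,h,k); M[Y:Y+i.shape[0],X:X+i.shape[1]]=i
C=Cam(c)
for p,a in green(C):
    if 250<p[0]<380: print(p,a,C.plane(p,.12))
cv2.imwrite("pics/g4.png",M)
```

```text
[ 0.51913329 -0.06324904  0.12055863] 0.05797217410227279 [-2.44891821e+00 -1.96747503e+00  2.29433472e-04] [-0.1579944   1.02016909 -2.69661314]
[259.58 127.88] 69 [ 0.77956265 -0.28621158  0.12      ]
[310.58 195.64] 50 [ 0.53701047 -0.08223225  0.12      ]
[297.19 235.52] 52 [0.50642187 0.0457376  0.12      ]
```

View pics/g4.png

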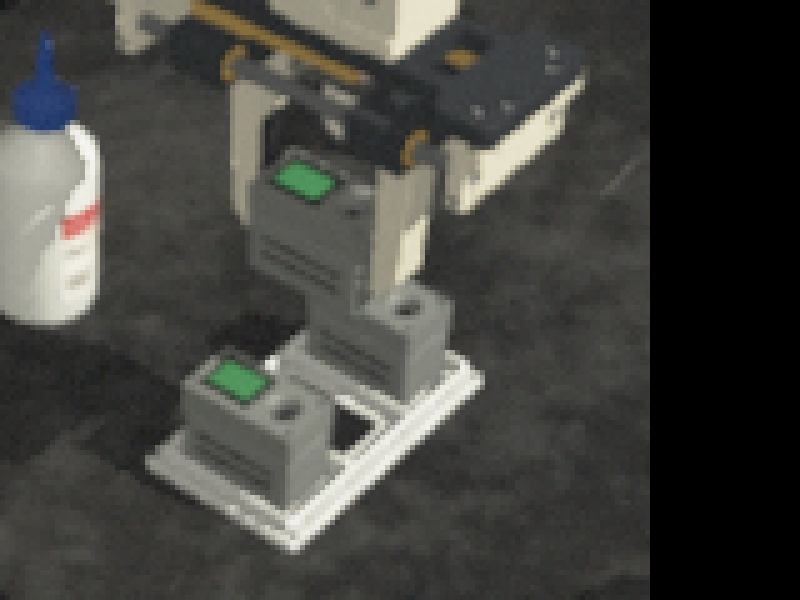

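The logger hangs level in the fingers over the open bay, display away from the robot, as with its neighbours. I check its lateral offset from the display position.

Run:
```python
from meas import *
S=load("side4"); S0=load("side0"); u=np.array([np.cos(np.radians(-12.4)),np.sin(np.radians(-12.4))]);v=np.array([-u[1],u[0]])
g=S.plane((310.58,195.64),.1342)[:2]; g0=(S0.plane((321.77,215.33),.051)+S0.plane((297.25,235.49),.051))[:2]/2
print(g,g0,(g-g0)@u,(g-g0)@v)
L=S0.plane((360.03,171.35),.045)[:2]; a=np.radians(16.7);uu=np.array([np.cos(a),np.sin(a)]);vv=np.array([-uu[1],uu[0]])
print((L-np.array([.4981,-.3291]))@uu,(L-np.array([.4981,-.3291]))@vv, (g-[.5191,-.0632])@u,(g-[.5191,-.0632])@v)
```

```text
[ 0.52974871 -0.06514375] [ 0.52851319 -0.06672949] 0.000866191394011533 0.0018140588251925646
0.008204181367050409 0.0011070076256877606 0.010817693856736824 0.0003882512077565459
```

>>> {"name": "apply_moves", "arguments": {
  "delta_pos": [
    [-0.1,0,1],
    [0,0,2],
    [0,0,2],
    [0,0,1],
    [0,0,0.8],
    [0,0,0.6],
    [0,0,0.4],
    [0,0,0]
  ],
  "twist": [0,0,0,0,0,0,0,0]
}}

```text
t: 14.45
tool_pos: [0.5191, -0.0643, 0.0424]
orientation: [-2.45, -1.967, 0.0]
force: [0.2, 0.8, -1.1]
opening: 0.0576
gripper_force: 25.0
```

>>> {"name": "apply_moves", "arguments": {
  "delta_pos": [
    [0,0,0.2],
    [0,0,0.15],
    [0,0,0.1],
    [0,0,0]
  ],
  "twist": [0,0,0,0]
}}

```text
t: 14.95
tool_pos: [0.5191, -0.0643, 0.0379]
orientation: [-2.45, -1.967, 0.0]
force: [1.7, -0.3, -1.3]
opening: 0.0576
gripper_force: 25.0
```

>>> {"name": "apply_moves", "arguments": {
  "delta_pos": [
    [0,0,0.07],
    [0,0,0.07],
    [0,0,0]
  ],
  "twist": [0,0,0]
}}

```text
t: 15.32
tool_pos: [0.5193, -0.0643, 0.0374]
orientation: [2.45, 1.967, 0.0]
force: [-3.2, 1.6, 7.3]
opening: 0.0578
gripper_force: 25.0
```

>>> {"name": "apply_moves", "arguments": {
  "delta_pos": [
    [0,0,0],
    [0,0,0],
    [0,0,0],
    [0,0,-0.5],
    [0,0,-1.5],
    [0,0,-3.5],
    [0,0,-3.8],
    [0,0,-3.5]
  ],
  "twist": [0,0,0,0,0,0,0,0],
  "gripper": 6.8
}}

```text
t: 16.32
tool_pos: [0.5195, -0.0644, 0.1673]
orientation: [2.449, 1.966, 0.002]
force: [1.5, -0.8, -0.8]
opening: 0.0681
gripper_force: 0.0
```

>>> {"name": "apply_moves", "arguments": {
  "delta_pos": [
    [3.88,-1.7,0],
    [3.88,-1.7,0],
    [3.88,-1.7,0],
    [3.88,-1.7,0],
    [3.88,-1.7,0],
    [3.88,-1.7,0],
    [3.88,-1.7,0],
    [0,0,0]
  ],
  "twist": [0,0,0,0,0,0,0,0],
  "gripper": 4.0
}}

```text
t: 17.32
tool_pos: [0.4612, 0.2291, 0.1659]
orientation: [-2.446, -1.971, -0.002]
force: [1.3, -0.7, 0.2]
opening: 0.0399
gripper_force: 0.0
```

>>> {"name": "apply_moves", "arguments": {
  "delta_pos": [
    [0,0,0],
    [0,0,0],
    [0,0,0],
    [0,0,0],
    [0,0,0],
    [0,0,0],
    [0,0,0],
    [0,0,0]
  ],
  "twist": [-0.1654,-0.1654,-0.1654,-0.1654,-0.1654,-0.1654,-0.1654,-0.1654]
}}

```text
t: 18.32
tool_pos: [0.4622, 0.2257, 0.1655]
orientation: [0.717, 3.058, 0.0]
force: [0.1, -0.0, 0.1]
opening: 0.04
gripper_force: 0.0
```

Run:
```python
from plant import robot
from meas import *
s=robot.read_state(); print(s["tool_pos"],s["opening"],s["orientation"],s["force"])
T,S=Cam(robot.read_camera("top")),Cam(robot.read_camera("side"))
M=np.zeros((600,800,3),np.uint8)
def put(im,x,y): M[y:y+im.shape[0],x:x+im.shape[1]]=im
put(crop(T,246,218,72,54,5),0,0);put(crop(S,276,204,74,64,5),0,275);put(crop(S,230,230,80,120,5),380,0)
cv2.imwrite("pics/g5.png",M)
for n,c in(("T",T),("S",S)):
    for p,a in green(c):
        if 250<p[0]<350 and 205<p[1]<260: print(n,p,a,c.plane(p,.051).round(4))
```

```text
[0.46217862 0.22565242 0.16548034] 0.04003791714778029 [7.17320763e-01 3.05766359e+00 2.08364218e-04] [ 0.09751291 -0.00079237  0.05996816]
T [265.67 234.45] 64 [ 0.541  -0.0221  0.051 ]
T [284.06 238.48] 63 [ 0.5329 -0.0657  0.051 ]
T [302.4  243.76] 63 [ 0.5218 -0.1091  0.051 ]
S [322.85 214.89] 27 [ 0.5173 -0.1129  0.051 ]
```

View pics/g5.png

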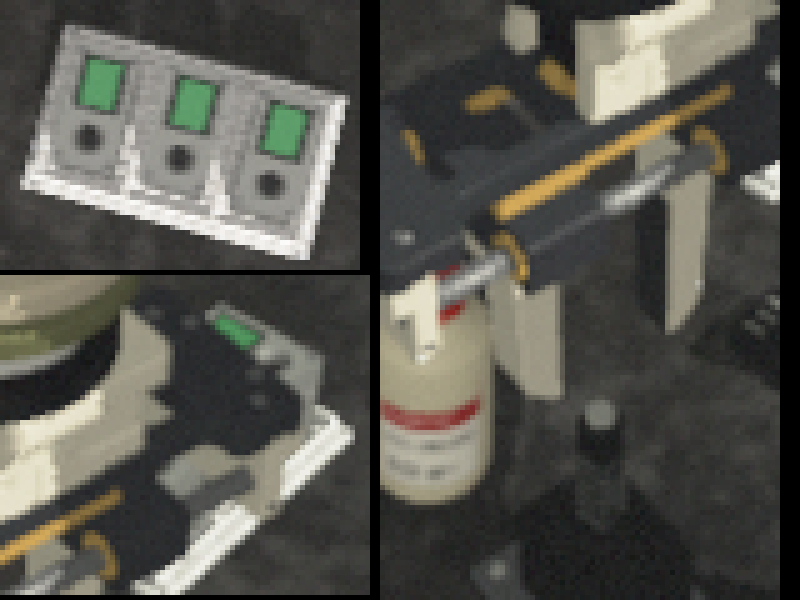

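The top crop shows the logger seated between its neighbours and in line with them (display 193,105; recess 178,158). The side crop shows the open fingers straddling the tool's ball and handle at (600,430). Next I descend and grip.

>>> {"name": "apply_moves", "arguments": {
  "delta_pos": [
    [0.06,0.12,1],
    [0,0,2],
    [0,0,2],
    [0,0,1.5],
    [0,0,1.2],
    [0,0,0]
  ],
  "twist": [0,0,0,0,0,0]
}}

```text
t: 19.18
tool_pos: [0.461, 0.2276, 0.0865]
orientation: [-0.725, -3.055, 0.002]
force: [-0.5, 0.3, -0.1]
opening: 0.0398
gripper_force: 0.0
```

>>> {"name": "apply_moves", "arguments": {
  "delta_pos": [
    [0,0,0],
    [0,0,0],
    [0,0,0],
    [0,0,0],
    [0,0,0],
    [0,0,0]
  ],
  "twist": [0,0,0,0,0,0],
  "gripper": 0.7,
  "squeeze": 40
}}

```text
t: 19.92
tool_pos: [0.4621, 0.2281, 0.0881]
orientation: [0.725, 3.056, 0.001]
force: [-1.4, -0.9, 4.1]
opening: 0.013
gripper_force: 40.0
```

>>> {"name": "apply_moves", "arguments": {
  "delta_pos": [
    [0,0,-0.5],
    [0,0,-1],
    [0,0,-1.5],
    [0,0,-2],
    [0,0,-2],
    [0,0,-2],
    [0,0,0],
    [0,0,0]
  ],
  "twist": [0,0,0,0,0,0,0,0]
}}

```text
t: 20.92
tool_pos: [0.4615, 0.2279, 0.1772]
orientation: [-0.725, -3.057, 0.0]
force: [-0.5, -0.2, -0.6]
opening: 0.0129
gripper_force: 40.0
```

Run:
```python
from plant import robot
from meas import *
s=robot.read_state(); print(s["tool_pos"],s["opening"],s["orientation"],s["force"],s["gripper_force"])
c=robot.read_camera("side");d=robot.read_camera("top");np.savez("side6.npz",**c);np.savez("top6.npz",**d);S,T=Cam(c),Cam(d)
p=np.array(s["tool_pos"])
for h in(.078,.038,.034,-.026): print(h,S.proj(p-[0,0,h]),T.proj(p-[0,0,h]))
M=np.zeros((600,800,3),np.uint8)
def put(im,x,y): M[y:y+im.shape[0],x:x+im.shape[1]]=im
x,y=S.proj(p-[0,0,.04]).astype(int);print(x,y)
put(crop(S,x-25,y-37,50,75,8),0,0)
x,y=T.proj(p-[0,0,.04]).astype(int);print(x,y)
put(crop(T,x-30,y-37,50,75,8),400,0)
cv2.imwrite("pics/g6.png",M)
```

```text
[0.46150892 0.22788277 0.17724061] 0.012893546393966367 [-7.24743590e-01 -3.05669745e+00  1.24495151e-04] [-0.46446733 -0.23615193 -0.56729427] 39.99913377687335
0.078 [273.13133534 317.90684927] [149.63005556 264.12000399]
0.038 [272.91743278 302.41434194] [143.53825705 263.20372653]
0.034 [272.89525697 300.80819512] [142.89630614 263.10716963]
-0.026 [272.54391422 275.36118649] [132.45392572 261.53651397]
272 303
143 263
```

View pics/g6.png

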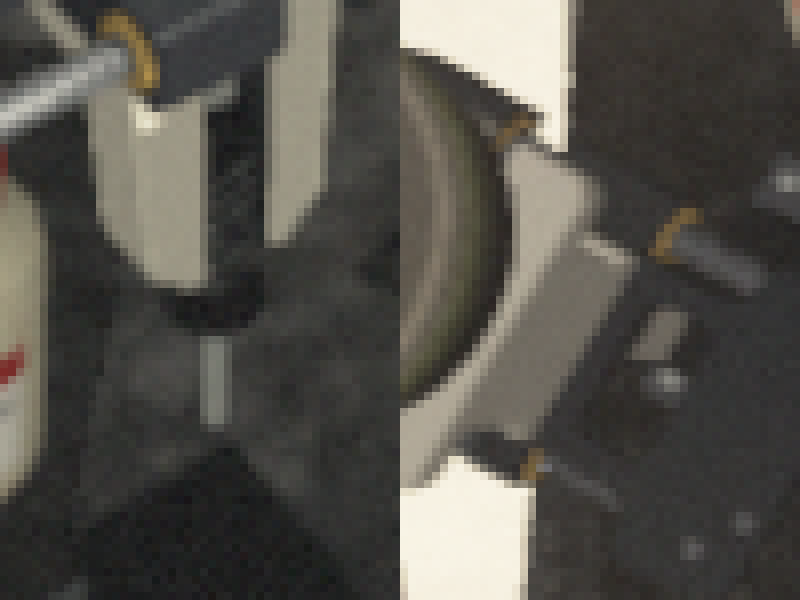

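The side crop shows the pin straight and vertical below the collar. Its tip is at full-image (273.9, 319.1), against (273.1, 317.9) predicted for a tool directly below the TCP. Now the recess from the top view.

Run:
```python
from meas import *
T=load("top6");S=load("side6")
for p in[(263.5,245.5),(281.6,249.6),(300,254.5)]: q=wc(T,*p,3,-1); print(q,T.plane(q,.051).round(4))
for p in[(276+158/5,204+(467-275)/5),(320,232),(276+278/5,204+(363-275)/5)]: q=wc(S,*p,2,-1); print("S",q,S.plane(q,.051).round(4))
print([(p,T.plane(p,.051).round(4)) for p,a in green(T) if 250<p[0]<320 and p[1]>220])
print(S.proj([.5056,-.0613,.051]),T.proj([.5056,-.0613,.051]))
th=2*np.arctan2(3.0567,.7247); d=np.array([.5056,-.0613])-[.4615,.2279]; print(np.degrees(th),d@[np.cos(th),np.sin(th)],d@[np.sin(th),-np.cos(th)])
```

```text
[263.30713919 245.08885465] [ 0.5158 -0.0175  0.051 ]
[281.37840909 249.2375    ] [ 0.5074 -0.0602  0.051 ]
[299.42857143 254.32324455] [ 0.4968 -0.1027  0.051 ]
S [306.70144928 242.3826087 ] [ 0.5108 -0.013   0.051 ]
S [322.26666667 232.06666667] [ 0.4948 -0.0586  0.051 ]
S [333.2173913  223.69565217] [ 0.4845 -0.0955  0.051 ]
[(array([265.69, 234.38]), array([ 0.5412, -0.0222,  0.051 ])), (array([284. , 238.5]), array([ 0.5328, -0.0656,  0.051 ])), (array([302.4 , 243.76]), array([ 0.5218, -0.1091,  0.051 ]))]
[318.25356314 229.79594398] [281.84367431 250.00644544]
153.32450266197944 -0.16923870156732126 -0.23862043477415587
```

>>> {"name": "apply_moves", "arguments": {
  "delta_pos": [
    [-2.12,-2.98,0],
    [-2.12,-2.98,0],
    [-2.12,-2.98,0],
    [-2.12,-2.98,0],
    [-2.12,-2.98,0],
    [-2.12,-2.98,0],
    [-2.12,-2.97,0],
    [-2.1,-2.96,0]
  ],
  "twist": [0,0,0,0,0,0,0,0]
}}

```text
t: 22.02
tool_pos: [0.5056, -0.0619, 0.1765]
orientation: [-0.725, -3.055, -0.0]
force: [0.7, 0.7, -0.3]
opening: 0.0127
gripper_force: 40.0
```

>>> {"name": "apply_moves", "arguments": {
  "delta_pos": [
    [0,0,1.5],
    [0,0,1.5],
    [0,0,0.8],
    [0,0,0.4],
    [0,0,0],
    [0,0,0]
  ],
  "twist": [0,0,0,0,0,0]
}}

```text
t: 22.78
tool_pos: [0.5066, -0.0607, 0.1361]
orientation: [0.724, 3.056, 0.0]
force: [0.3, 0.8, 0.4]
opening: 0.0132
gripper_force: 40.0
```

Run:
```python
from plant import robot
from meas import *
s=robot.read_state(); print(s["tool_pos"],s["opening"],s["orientation"],s["force"],s["gripper_force"])
c=robot.read_camera("side");np.savez("side7.npz",**c);S=Cam(c)
p=np.array(s["tool_pos"])
print(S.proj(p-[0,0,.078]),S.proj([p[0],p[1],.051]))
cv2.imwrite("pics/g7.png",crop(S,278,190,80,70,8))
```

```text
[ 0.50656196 -0.06068497  0.13612323] 0.013163774872909172 [7.23883328e-01 3.05605003e+00 1.00338202e-04] [0.26339313 0.78585078 0.37992233] 39.99910734593868
[317.90584722 227.38771598] [317.73778564 229.8249872 ]
```

View pics/g7.png

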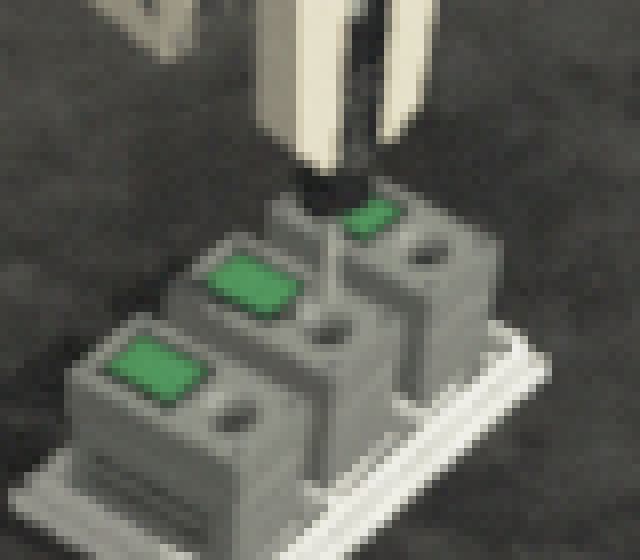

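The pin is directly above the middle recess: pin column 331 and recess (330,329) in the crop, with neither neighbour touched. I press.

>>> {"name": "apply_moves", "arguments": {
  "delta_pos": [
    [0,0,0.6],
    [0,0,0.4],
    [0,0,0.2],
    [0,0,0],
    [0,0,0.1],
    [0,0,0.1],
    [0,0,0]
  ],
  "twist": [0,0,0,0,0,0,0]
}}

```text
t: 23.7
tool_pos: [0.5063, -0.0609, 0.1217]
orientation: [0.725, 3.057, -0.0]
force: [-1.2, 0.1, 1.6]
opening: 0.013
gripper_force: 40.0
```

>>> {"name": "apply_moves", "arguments": {
  "delta_pos": [
    [0,0,0.1],
    [0,0,0.1],
    [0,0,0.1],
    [0,0,0],
    [0,0,0]
  ],
  "twist": [0,0,0,0,0]
}}

```text
t: 24.32
tool_pos: [0.5064, -0.0609, 0.1188]
orientation: [0.725, 3.056, -0.0]
force: [-0.5, 0.1, 5.8]
opening: 0.0129
gripper_force: 40.0
```

>>> {"name": "apply_moves", "arguments": {
  "delta_pos": [
    [0,0,0.08],
    [0,0,0],
    [0,0,0],
    [0,0,0]
  ],
  "twist": [0,0,0,0]
}}

```text
t: 24.82
tool_pos: [0.5066, -0.061, 0.1186]
orientation: [0.725, 3.056, 0.0]
force: [-1.7, 0.5, 8.9]
opening: 0.0133
gripper_force: 40.0
```

>>> {"name": "apply_moves", "arguments": {
  "delta_pos": [
    [0,0,-0.5],
    [0,0,-1],
    [0,0,-2],
    [0,0,-2.4],
    [2.1,2.95,0],
    [2.12,2.98,0],
    [2.12,2.98,0],
    [2.12,2.98,0]
  ],
  "twist": [0,0,0,0,0,0,0,0]
}}

```text
t: 25.82
tool_pos: [0.4835, 0.0844, 0.1769]
orientation: [-0.725, -3.057, 0.0]
force: [0.1, 0.1, 0.0]
opening: 0.0127
gripper_force: 40.0
```

>>> {"name": "apply_moves", "arguments": {
  "delta_pos": [
    [2.12,2.98,0],
    [2.12,2.98,0],
    [2.12,2.98,0],
    [2.12,2.98,0],
    [0,0,0],
    [0,0,0]
  ],
  "twist": [0,0,0,0,0,0]
}}

```text
t: 26.58
tool_pos: [0.4616, 0.2275, 0.1766]
orientation: [-0.724, -3.057, 0.001]
force: [-0.5, 0.3, -0.2]
opening: 0.0131
gripper_force: 40.0
```

Run:
```python
from plant import robot
from meas import *
s=robot.read_state(); print(s["tool_pos"],s["opening"],s["orientation"],s["force"])
c=robot.read_camera("side");S=Cam(c);O=load("side6"); p=np.array(s["tool_pos"])
print(S.proj(p-[0,0,.078]))
for n,k in(("new",S),("old",O)):
    g=k.f[300:322,262:288].mean(2); print(n,[(300+r,262+g[r,5:20].argmax()+5,int(g[r,5:20].max())) for r in range(6,22)])
```

```text
[0.46155488 0.22753756 0.17663756] 0.013069600642196734 [-7.23844994e-01 -3.05682219e+00  1.04038578e-03] [-0.46203703  0.26199246 -0.22324543]
[273.20808373 317.97511908]
new [(306, np.int64(281), 62), (307, np.int64(267), 64), (308, np.int64(274), 101), (309, np.int64(273), 118), (310, np.int64(273), 119), (311, np.int64(274), 117), (312, np.int64(273), 120), (313, np.int64(274), 120), (314, np.int64(274), 120), (315, np.int64(274), 117), (316, np.int64(274), 119), (317, np.int64(274), 114), (318, np.int64(274), 114), (319, np.int64(274), 78), (320, np.int64(277), 58), (321, np.int64(281), 64)]
old [(306, np.int64(280), 65), (307, np.int64(278), 62), (308, np.int64(273), 100), (309, np.int64(273), 118), (310, np.int64(273), 118), (311, np.int64(273), 121), (312, np.int64(273), 120), (313, np.int64(273), 118), (314, np.int64(273), 116), (315, np.int64(274), 117), (316, np.int64(273), 120), (317, np.int64(273), 118), (318, np.int64(273), 114), (319, np.int64(273), 77), (320, np.int64(281), 60), (321, np.int64(281), 65)]
```

>>> {"name": "apply_moves", "arguments": {
  "delta_pos": [
    [0,0,1.5],
    [0,0,1.5],
    [0,0,1.0],
    [0,0,1.0],
    [0,0,1.5],
    [0,0,1.2],
    [0,0,0.5],
    [0,0,0]
  ],
  "twist": [0,0,0,0,0,0,0,0]
}}

```text
t: 27.62
tool_pos: [0.4614, 0.2279, 0.0943]
orientation: [-0.725, -3.056, 0.001]
force: [0.8, -0.4, 0.2]
opening: 0.0132
gripper_force: 40.0
```

>>> {"name": "apply_moves", "arguments": {
  "delta_pos": [
    [0,0,0.3],
    [0,0,0.2],
    [0,0,0.1],
    [0,0,0]
  ],
  "twist": [0,0,0,0]
}}

```text
t: 28.12
tool_pos: [0.4617, 0.2279, 0.0887]
orientation: [-0.725, -3.057, -0.0]
force: [-0.1, 0.7, 0.7]
opening: 0.0131
gripper_force: 40.0
```

Nearly seated. I lower the last bit, release gently and retreat straight up.

>>> {"name": "apply_moves", "arguments": {
  "delta_pos": [
    [0,0,0.05],
    [0,0,0.05],
    [0,0,0]
  ],
  "twist": [0,0,0]
}}

```text
t: 28.5
tool_pos: [0.4618, 0.228, 0.0881]
orientation: [0.725, 3.057, 0.0]
force: [-1.3, -0.6, 4.2]
opening: 0.0131
gripper_force: 40.0
```

>>> {"name": "apply_moves", "arguments": {
  "delta_pos": [
    [0,0,0],
    [0,0,0],
    [0,0,0],
    [0,0,-1],
    [0,0,-2],
    [0,0,-3],
    [0,0,-4],
    [0,0,-3]
  ],
  "twist": [0,0,0,0,0,0,0,0],
  "gripper": 4.0
}}

```text
t: 29.5
tool_pos: [0.4621, 0.2281, 0.2205]
orientation: [0.724, 3.055, 0.002]
force: [-0.2, 0.0, 0.8]
opening: 0.0399
gripper_force: 0.0
```

>>> {"name": "apply_moves", "arguments": {
  "delta_pos": [
    [3,-3,0],
    [3,-3,0],
    [3,-3,0],
    [0,0,0],
    [0,0,0],
    [0,0,0]
  ],
  "twist": [0,0,0,0,0,0]
}}

```text
t: 30.25
tool_pos: [0.3416, 0.1881, 0.2181]
orientation: [0.725, 3.056, 0.0]
force: [-0.2, -0.1, -0.4]
opening: 0.04
gripper_force: 0.0
```

Run:
```python
from plant import robot
from meas import *
s=robot.read_state(); print(s["t"],s["tool_pos"],s["opening"],s["force"])
T,S=Cam(robot.read_camera("top")),Cam(robot.read_camera("side"))
M=np.zeros((600,800,3),np.uint8)
def put(im,x,y): M[y:y+im.shape[0],x:x+im.shape[1]]=im
put(crop(T,246,218,72,54,5),0,0);put(crop(S,230,190,130,180,3),380,0);put(crop(T,130,220,75,65,5),0,275)
cv2.imwrite("pics/g8.png",M)
b=wc(S,246+140/5,304+45/5,4,1); print(b, "was 273.6 312.2"); print([(p,T.plane(p,.051)) for p,a in green(T) if 250<p[0]<320 and p[1]>220])
```

```text
30.25 [0.34162391 0.18814499 0.21812763] 0.040032758832157136 [-0.16832697 -0.05360558 -0.39345829]
[273.14344133 312.84523435] was 273.6 312.2
[(array([265.63, 234.38]), array([ 0.54117358, -0.02204506,  0.051     ])), (array([284.  , 238.53]), array([ 0.53274658, -0.06555732,  0.051     ])), (array([302.47, 243.71]), array([ 0.52191467, -0.10928168,  0.051     ]))]
```

View pics/g8.png

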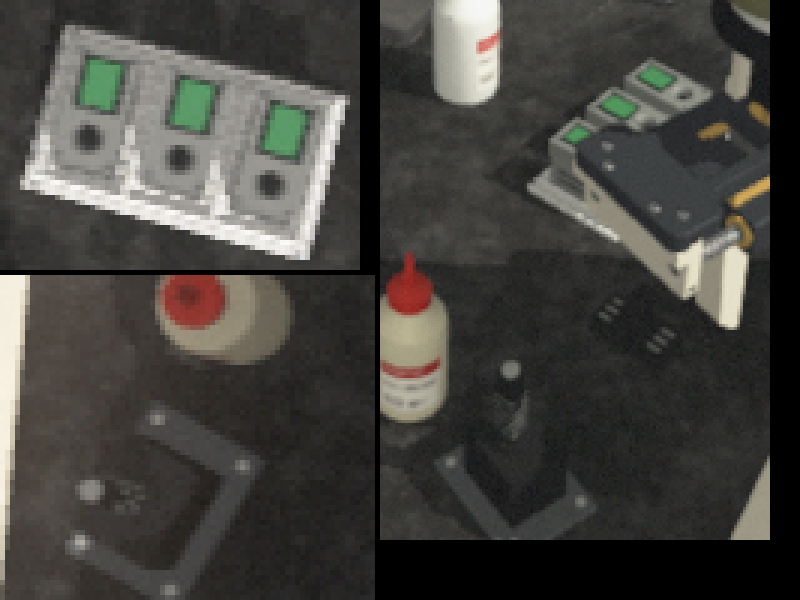

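The final view shows the logger seated in line with its neighbours and the cover upright on the mat (635,320). The tool is upright in its stand, with the ball at full-image (273.1, 312.8) against (273.6, 312.2) at the start. I hand the job in.

```bash
python3 -c "
from plant import robot
print(robot.close_job())"
```

```text
the job is handed in; nothing more can be done
None
```

The job is handed in at about 30 s of the 72 s, verdict not shown: the cover stands upright on the mat, the logger is seated in line with its neighbours, its button was pressed to the stop (up to 8.9 N), and the tool is back upright in its stand.

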